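Clamp a tube block square with twin knobs

TASK

Using the two blue knobs of the clamping station, drive the turquoise carriage with its aluminium tube block forward: turn the knobs alternately in small steps so that the carriage never gets more than 3 degrees out of square, until it is fully home against the sprung pads of the back stop. Then snug both knobs by feel until each ram presses the carriage with about 12 N (never more than 30 N), and let go (the knobs slip back a little) with the carriage square. Move the carriage by the knobs only and leave the other things on the bench alone.

Things in the scene. Friction and masses are not known exactly. Their poses are not given: they have to be found in the camera images.
- station: Light grey bench clamping station, 310 x 320 mm, deck 70 mm above the table, fixed. Origin on the table, midway between the two knob axes; x points in the clamping direction (away from the robot, towards the back stop), y towards the left knob, z up.
- station_top (a point): Point on the deck straight above the station's origin. Beyond the carriage stands a dark back stop, 170 mm wide, with two sprung brass pads 60 mm either side of the middle (8 N/mm each, 8 mm of travel). It is bolted in slots, so where its pads meet the carriage differs by up to 10 mm from setup to setup: find it by feel.
- carriage: Loose carriage: turquoise plate 90 (x) x 200 (y) x 14 mm with an aluminium tube block on it, 40 mm tall in all, 0.5 to 0.8 kg; origin at the centre of its underside on the deck, x in the clamping direction. Low white side guides leave 5 mm play a side. It starts 2 to 13 mm ahead of the rams with 4 to 19 mm to slide to the pads; sliding takes 2 to 6 N in all.
- left_ram: Rubber-tipped push rod that comes out of the left gear housing and pushes the carriage's near edge 90 mm left of its middle; it is not fastened to it, so it cannot pull it back. Origin at the centre of its tip face, 10 mm above the deck, 40 mm ahead of the knob axis when the knob is at 0; it moves forward 8.0 mm for each radian of the left knob.
- right_ram: The same for the right knob, 90 mm right of the middle. When both rams touch the carriage and the knob values are equal, the carriage is exactly square; 1 rad of difference puts it 2.5 degrees out of square.
- left_knob_grip (a point): Grip point of the left (station +y) blue knob, on its vertical axis, 137 mm above the table. The knob has an upright bar grip 42 mm long, 14 mm thick, from 114 to 144 mm above the table, to be pinched across its thickness from above; white mark on top. Its base disc's top is 114 mm above the table; the tube block's top at 110 mm is lower still.
- right_knob_grip (a point): The same for the right (station -y) knob, 180 mm from the left one.
- left_knob (a joint): Angle of the left knob, rad, 0 to 6.28, growing clockwise seen from above, which drives the left ram forward. At 0 the grip bar lies along the station's x axis. Start 0.4 to 1.2; the carriage meets the pads between 2.4 and 3.9. Turning takes about 0.07 N m of friction, plus 0.008 N m for each newton pushed by the left ram.
- right_knob (a joint): The same for the right knob and the right ram. At 12 N the load is about 0.1 N m besides the friction (which may act either way once the hand stands still); once home it rises by some 0.3 to 0.5 N m per radian. When let go, a tighter knob slips back until its friction holds the ram at about 8 N; that is as it should be.
- tube_rack: Bystander: turquoise tube rack, 100 x 80 x 28 mm, loose on the table left of the station; origin under its centre.
- reagent_bottle: Bystander: white reagent bottle, 48 mm across, 85 mm tall, loose on the table right of the station; origin under its centre.
- tip_box: Bystander: white tip box with orange lid, 92 x 72 x 52 mm, loose on the table right of the station; origin under its centre.
Things that resemble listed ones, but are neither listed nor needed, are in the scene too. Leave any green or red look-alike of the carriage alone.

How it is judged:
By the outcome, as a careful person would: the job done as asked, in the order asked, and still so for the second after the job is handed in, with the robot touching nothing.
It also fails if it takes over 72 s, if anything falls off the work surface, if the arm or the gripper's body presses on something with over 40 N, if the wrist force passes 120 N, or if a joint passes its speed limit or range.

ROBOT

A 6-joint arm with a two-finger parallel gripper is mounted at the origin on the work surface. World frame = base frame: x ahead of the robot, y to its left, z up, the work surface at z = 0. Lengths are in m, angles in rad, forces in N, time in s.
With the tool pointing down it reaches from about 0.4 to 0.825 m from the base axis. Payload 7 kg.
Tool frame: the origin (TCP) lies midway between the tips of the shut fingers; the grasp point (between the pads) lies arm.hold_point_z behind it (arm.hold_point_z is the distance from the TCP to the grasp point, in m); z points along the fingers, y is the line along which they close (so a half turn about z gives the same grasp; the last joint's range is limited). The gripper opens to 88 mm and grips with 3 to 60 N. Pads are 19 mm wide; open, the fingers measure 130 mm over their backs; the gripper's body (78 mm by 193 mm) begins 47 mm behind the grasp point.
Start: joints at [-0.898, 0.359, 0.012, 0, -1.224, -0.288], TCP at [0.253, -0.626, 0.227] pointing down, gripper open.
Joint ranges: [-3.07, 3.07], [-1.43, 2.12], [-1.02, 1.25], [-3.03, 1.67], [-3.05, -0], [-3.03, 3.03]. Speed limits (rad/s): [2.39, 2.39, 3.01, 3.14, 3.14, 3.14].

INTERFACE

Orientations are given as [roll, pitch, yaw] about the fixed x, y, z axes, in that order (R = Rz(yaw) Ry(pitch) Rx(roll)).
In Python, from station import arm gives the robot as it stands.
- The arm moves only by the shell command python3 -m crank 'ROWS' [OPENING] [FORCE]. ROWS is JSON, a list that holds one entry, the list of rows, each a list of 4 numbers: the shift along the tool's x, y, z in units of 25 mm (1.0 is 25 mm), then the turn about the tool's z in units of 5 degrees (1.0 is 5 degrees). A call has 1 to 12 rows; each row is the pose to reach, as a shift and turn from the pose commanded when the call began, along the tool's axes at that moment; what a row does not reach only later rows make up. A row lasts 1/8 s, in which the tool goes at most 62.5 mm and 10.7 degrees, less where a joint would pass 70% of its speed; a pose out of reach is approached as far as the arm can. A call with a gripper value outside its range is refused whole. OPENING is the closure, from 0 (fully open) to 1 (shut), set as the call begins (- or left out, the last holds). The fingers move at their own pace and stop on an object; FORCE is the grip in N (left out, the last holds). Time passes only in rows, so rows that repeat a pose let the fingers close. It gives the time, the measured TCP pose, the force, the opening and the grip force at its end, in the units of the state.
- arm.get_state(): the state, without advancing time (a new reading comes with each control period).
- arm.grab_frame(name): name is "scene" or "top"; returns (picture, depth): 420x560x3 uint8, red, green, blue; 420x560 float32, m along the optical axis (not along the pixel's ray), 0 where there is no reading.
- arm.get_calibration(name): a dict with "mtx" (3x3 intrinsics, pixels), "k1" (the pictures are not rectified: a ray, as slopes to the right and down, at radius r is drawn at 1 + k1 r^2 times it, then the intrinsics apply), "R" (3x3) and "t" (3): a world point X has camera coordinates R X + t. Camera axes: x right, y down, z forward; pixel columns grow to the right and rows downward; lengths in m; the calibration is good to about 2 mm. A picture is of the moment at which its call begins. get_calibration takes no time and is no camera call.
- arm.job_done(): hands the job in; it is judged then, once.
Trained networks look in the newest picture that a camera, given by its name, has taken for a name from the list of things; names that differ only in an ending like _2 or _b are one class to them, and where a whole thing is asked for, a point or a joint stands for the part that bears it (a point fixed in the world has none). Each returns a list of dicts, best first, with "score" (0 to 1); they miss things now and then, are a little off and sometimes report something else, mostly with a low value. They report only what shows in the picture. A call takes as long as a camera call. They do not tell look-alikes from the thing itself.
- arm.recognise(thing, camera): "extent" ([left, top, width, height] in pixels, round what is visible of it).
- arm.trace(thing, camera): "mask" (420x560 bool, what is visible of it) and "extent" ([left, top, width, height] in pixels, round what is visible of it).
The state is a dict: "t": time; "q": joint angles; "qd": joint speeds; "joint_efforts": joint torques, N m; "eef_pos": TCP position; "ee_rot": TCP orientation; "force": force on the tool from outside, world axes, zero at the start; "moment": the same for the moment, N m; "width": finger opening in m; "gripper_force": force on a finger pad.
Only numpy, scipy, OpenCV 4.12 (cv2) and the standard library are available. Lean on these libraries where they do the work, as an engineer would, in place of code of your own. Each camera call takes 0.05 s, during which the arm holds its last target. There are 200 camera calls.

## Working session

There is one attempt and no reset: what is moved stays moved. The work goes in short steps, Python scripts to look and compute and a shell command to move; the robot and the scene stay as the last step left them, time stands still between calls to the robot, and variables do not carry over. Pictures are saved under pics/ and viewed, at most 10 in all, crops included, and the job is handed in when it is done.

```bash
mkdir -p pics; ls; cat > h.py <<'E'
import numpy as np, cv2
from station import arm
from scipy.spatial.transform import Rotation as Ro
def ray(cam,u,v):
    c=arm.get_calibration(cam);K=np.array(c["mtx"]);
    d=np.array([(u-K[0,2])/K[0,0],(v-K[1,2])/K[1,1]]);s=d.copy()
    for _ in range(20): s=d/(1+c["k1"]*(s@s))
    R=np.array(c["R"]);t=np.array(c["t"]).ravel()
    return -R.T@t, R.T@np.array([s[0],s[1],1])
def atz(cam,u,v,z):
    o,d=ray(cam,u,v); return o+d*(z-o[2])/d[2]
def proj(cam,X):
    c=arm.get_calibration(cam);K=np.array(c["mtx"]);p=np.array(c["R"])@np.array(X)+np.array(c["t"]).ravel()
    s=p[:2]/p[2]; s=s*(1+c["k1"]*(s@s)); return K[:2,:2]@s+K[:2,2]
def cen(m):
    (c,s,a)=cv2.minAreaRect(np.argwhere(m)[:,::-1].astype(np.float32)); return c,s,a
E
python3 - <<'E'
from h import *
for n in("scene","top"):
    p,d=arm.grab_frame(n); cv2.imwrite(f"pics/{n}0.png",p[:,:,::-1]); np.save(n+"d.npy",d)
    for th in("station","carriage","left_knob_grip","right_knob_grip"):
        for r in arm.trace(th,n)[:4]:
            c=cen(r["mask"]); zz=np.median(d[r["mask"]])
            print(n,th,round(r["score"],2),r["extent"],np.round(c[0]),np.round(c[1]),round(c[2]),zz)
print(arm.get_state(),arm.hold_point_z)
E
```

```text
pics
scene station 0.9 [215.9, 156.7, 168.8, 152.5] [300. 226.] [124. 139.] 67 1.1151698
scene carriage 0.9 [119.5, 165.5, 77.5, 44.6] [157. 186.] [71. 33.] 27 1.2419407
scene carriage 0.78 [258.0, 201.0, 90.9, 61.4] [302. 227.] [39. 84.] 68 1.0865377
scene carriage 0.7 [93.1, 271.5, 89.4, 83.3] [137. 310.] [42. 92.] 48 1.0317076
scene left_knob_grip 0.63 [310.2, 164.6, 18.8, 15.9] [318. 176.] [17. 14.] 68 1.1408603
scene right_knob_grip 0.79 [244.0, 187.6, 21.2, 24.5] [254. 201.] [16. 21.] 45 1.0994682
top station 0.72 [178.8, 121.0, 147.3, 140.4] [254. 192.] [120. 123.] 77 1.0488853
top carriage 0.86 [209.1, 153.6, 85.8, 49.4] [251. 177.] [36. 77.] 76 1.0182668
top carriage 0.7 [362.9, 110.1, 77.2, 64.9] [400. 142.] [33. 72.] 53 1.0966574
top left_knob_grip 0.73 [215.9, 210.8, 16.8, 24.3] [224. 223.] [17. 17.] 27 1.0005728
top right_knob_grip 0.6 [286.4, 198.6, 17.1, 16.6] [294. 206.] [15. 16.] 90 1.0050025
{'t': 0.5, 'q': array([-8.97892159e-01,  3.58658307e-01,  1.18072639e-02, -2.00575988e-05,
       -1.22409948e+00, -2.88125884e-01]), 'qd': array([ 4.09893318e-04, -6.64994100e-04, -9.32620377e-04, -5.03888722e-05,
       -7.88633075e-04, -2.36711186e-04]), 'joint_efforts': array([ 8.04959018e-04, -5.81795919e+01,  2.93067509e+01,  6.99716628e+00,
        1.19400254e-02, -3.96085852e-05]), 'eef_pos': array([ 0.25332933, -0.6255822 ,  0.22647946]), 'ee_rot': array([ 3.14143946e+00, -2.57294754e-05, -2.75682119e+00]), 'force': array([-0.10684653,  0.30889099, -0.49280133]), 'moment': array([-0.01385757, -0.00225009, -0.01674327]), 'gripper_force': 0.0, 'width': 0.08764941757200045} 0.0188
```

View pics/top0.png

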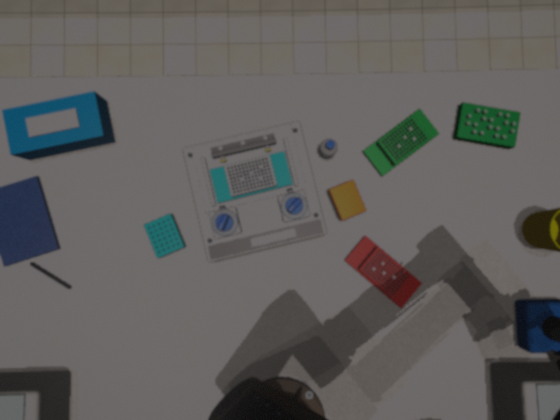

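View pics/scene0.png

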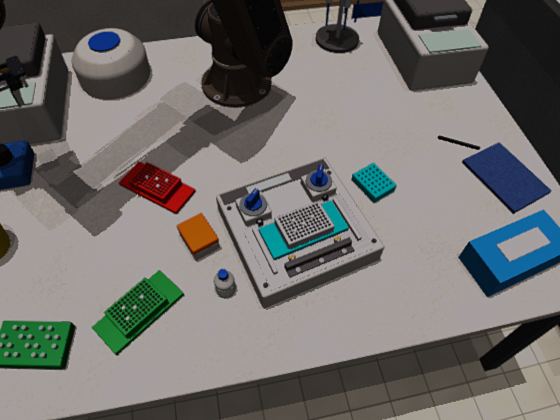

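The top view shows the station at the centre, with its left knob at (224,222), right knob at (294,205) and the turquoise carriage at (251,176). The green and red look-alikes are to its right. Next I'll measure the knobs.

```bash
python3 - <<'E'
from h import *
p=cv2.imread("pics/top0.png"); hsv=cv2.cvtColor(p,cv2.COLOR_BGR2HSV)
m=((hsv[...,0]>105)&(hsv[...,0]<125)&(hsv[...,1]>110))
d=np.load("topd.npy")
P=[]
for n,(u,v) in (("L",(224,222)),("R",(294,206))):
    mm=np.zeros_like(m); mm[v-16:v+16,u-16:u+16]=m[v-16:v+16,u-16:u+16]
    ys,xs=np.nonzero(mm); c=(xs.mean(),ys.mean()); 
    print(n,c,len(xs),np.ptp(xs),np.ptp(ys),"base disc z114:",atz("top",*c,.117)); P.append(atz("top",*c,.117))
    # depth heights: 
    H=[];
    for y in range(v-16,v+17):
        for x in range(u-16,u+17):
            o,r=ray("top",x,y); X=o+r*d[y,x]
            if X[2]>.132 and d[y,x]>0: H.append(X)
    H=np.array(H); print(len(H), H.mean(0) if len(H) else "")
    if len(H)>5:
        w,V=np.linalg.eigh(np.cov(H[:,:2].T)); print("bar dir",np.degrees(np.arctan2(V[1,1],V[0,1]))%180,np.sqrt(w*12))
D=(P[0]-P[1])[:2]; print(np.linalg.norm(D),"yaw",np.degrees(np.arctan2(D[1],D[0]))-90)
a=cv2.resize(p[185:245,200:320],None,fx=6.5,fy=6.5,interpolation=cv2.INTER_CUBIC); cv2.imwrite("pics/c1.png",cv2.convertScaleAbs(a,alpha=1.5))
E
```

```text
L (np.float64(223.98620689655172), np.float64(221.35172413793103)) 145 14 14 base disc z114: [0.53382276 0.13360323 0.117     ]
104 [0.53137628 0.13308293 0.14213969]
bar dir 157.22960172155916 [0.01469194 0.04038657]
R (np.float64(294.15), np.float64(204.46428571428572)) 140 13 14 base disc z114: [ 0.57288211 -0.0415679   0.117     ]
95 [ 0.56954007 -0.04107228  0.14238539]
bar dir 136.0838288897698 [0.01375627 0.04114854]
0.17947300303324654 yaw 12.57007851815355
```

View pics/c1.png

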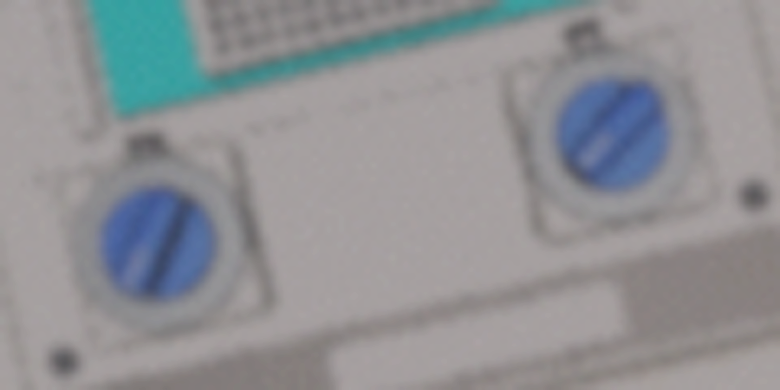

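The knobs measure 178–179 mm apart (180 expected) and the station yaw is about 12.5°. The knob angles come out at L ≈ 0.62 and R ≈ 0.99, both inside the given range.

```bash
cat >> h.py <<'E'
L=np.array([.5325,.1333]);Rk=np.array([.571,-.0413]);YAW=12.45
def wrap(a): return (a+180)%360-180
def plan(k,ang,z,pose=None):
    s=arm.get_state(); p=s["eef_pos"]; y=s["ee_rot"][2]; R=Ro.from_euler("xyz",s["ee_rot"]).as_matrix()
    d=R.T@(np.array([*k,z])-p)/.025
    yt=YAW-np.degrees(ang); q6=np.degrees(s["q"][5]); now=np.degrees(y)
    t=-wrap(yt-now)/5
    print("rows",np.round(d,2),"turn",round(t,2),"(half turn alt",round(t+36,1),round(t-36,1),") q6",round(q6),"knob-eq now",np.round(np.radians(YAW-now)%np.pi,3),"t",s["t"])
E
python3 -c "
from h import *
plan(L,.62,.17);plan(Rk,.99,.17)"
```

```text
rows [-21.74  23.94   2.26] turn -26.98 (half turn alt 9.0 -63.0 ) q6 -17 knob-eq now 2.974 t 0.5
rows [-20.55  16.89   2.26] turn -22.74 (half turn alt 13.3 -58.7 ) q6 -17 knob-eq now 2.974 t 0.5
```

```bash
python3 -m crank '[[[-21.74,23.94,1.2,-27],[-21.74,23.94,1.2,-27],[-21.74,23.94,1.2,-27],[-21.74,23.94,1.2,-27],[-21.74,23.94,1.2,-27],[-21.74,23.94,1.2,-27],[-21.74,23.94,1.2,-27],[-21.74,23.94,1.2,-27],[-21.74,23.94,1.2,-27],[-21.74,23.94,1.2,-27],[-21.74,23.94,2.2,-27],[-21.74,23.94,2.2,-27]]]' 0.6 20; python3 -c "
from h import *
plan(L,.62,.119)"
```

```text
t: 2.0
eef_pos: [0.5121, 0.0784, 0.1824]
ee_rot: [-3.14, -0.001, -0.5]
force: [1.3, -1.1, -0.3]
width: 0.0348
gripper_force: 0.0
rows [-0.34 -2.32  2.54] turn -1.12 (half turn alt 34.9 -37.1 ) q6 31 knob-eq now 0.717 t 2.0
```

```bash
python3 -m crank '[[[-0.34,-2.3,0.5,-1.1],[-0.34,-2.3,0.5,-1.1],[-0.34,-2.3,0.5,-1.1]]]'; python3 - <<'E'
from h import *
plan(L,.62,.119)
p,d=arm.grab_frame("top");q,_=arm.grab_frame("scene")
a=p[180:260,190:320];b=q[140:240,210:350]
f=lambda i:cv2.resize(i,(390,300),interpolation=cv2.INTER_CUBIC)
cv2.imwrite("pics/c2.png",cv2.convertScaleAbs(np.hstack([f(a),f(b)])[:,:,::-1],alpha=1.5))
E
```

```text
t: 2.38
eef_pos: [0.5316, 0.1305, 0.1693]
ee_rot: [3.141, 0.0, -0.411]
force: [-0.2, -0.0, -0.2]
width: 0.0349
gripper_force: 0.0
rows [-0.01 -0.12  2.01] turn -0.09 (half turn alt 35.9 -36.1 ) q6 32 knob-eq now 0.628 t 2.375
```

View pics/c2.png

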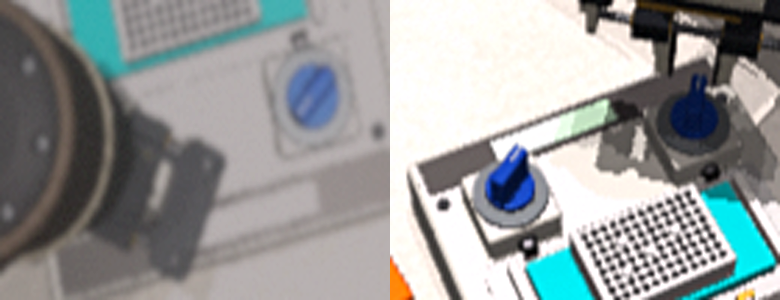

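The fingers straddle the left bar in both views (left crop about (165,200), right crop about (695,60)). Next: descend and close.

```bash
python3 -m crank '[[[0,-0.1,1,0],[0,-0.1,2,0],[0,-0.1,2,0]]]'; python3 -m crank '[[[0,0,0,0],[0,0,0,0],[0,0,0,0]]]' 1 15; python3 -c "
from h import *
s=arm.get_state();print(np.degrees(s['q']).round(1),s['moment'],s['ee_rot'])"
```

```text
t: 2.85
eef_pos: [0.5318, 0.1312, 0.1187]
ee_rot: [3.14, 0.002, -0.413]
force: [0.3, 0.3, 0.8]
width: 0.0352
gripper_force: 0.0
t: 3.22
eef_pos: [0.5345, 0.1346, 0.1209]
ee_rot: [-3.137, -0.002, -0.411]
force: [1.3, 5.9, 1.4]
width: 0.0138
gripper_force: 15.0
[ 34.5  14.2 -23.4  -0.1 -52.1  32. ] [ 1.73912376 -0.36746219  0.0457684 ] [-3.13682918e+00 -2.11081174e-03 -4.10700942e-01]
```

```bash
cat > m.py <<'E'
from h import *
s=arm.get_state();R=Ro.from_euler("xyz",s["ee_rot"]).as_matrix()
print("Mz",round(s["moment"][2],3),"M",s["moment"].round(2),"F",s["force"].round(1),"Ftool",(R.T@s["force"]).round(1),"knob-eq",round(np.radians(YAW)-s["ee_rot"][2],3),"q6",round(np.degrees(s["q"][5])),"t",s["t"],"p",s["eef_pos"].round(4))
E
python3 -m crank '[[[0,-0.13,0,0],[0,-0.13,0,2],[0,-0.13,0,4],[0,-0.13,0,6],[0,-0.13,0,8],[0,-0.13,0,10]]]'; python3 m.py; python3 -m crank '[[[0,0,0,0],[0,0,0,0]]]';python3 m.py
```

```text
t: 3.98
eef_pos: [0.5334, 0.1339, 0.1208]
ee_rot: [3.139, -0.002, -1.289]
force: [-4.7, -7.4, 11.9]
width: 0.0143
gripper_force: 15.0
Mz 0.114 M [-2.65  2.14  0.11] F [-4.7 -7.4 11.9] Ftool [  5.8   6.6 -11.9] knob-eq 1.506 q6 -18 t 3.975 p [0.5334 0.1339 0.1208]
t: 4.22
eef_pos: [0.5334, 0.1339, 0.1208]
ee_rot: [3.139, -0.002, -1.284]
force: [-4.2, -6.4, 12.2]
width: 0.014
gripper_force: 15.0
Mz -0.071 M [-2.75  1.86 -0.07] F [-4.2 -6.4 12.2] Ftool [  5.    5.8 -12.1] knob-eq 1.501 q6 -18 t 4.225 p [0.5334 0.1339 0.1208]
```

```bash
python3 -m crank '[[[0,0,0,0],[0,0,-1,0],[0,0,-2,0]]]' 0.6; python3 m.py; python3 -c "
from h import *
plan(Rk,.99,.165);plan(Rk,.99,.120)"
```

```text
t: 4.6
eef_pos: [0.5342, 0.1359, 0.17]
ee_rot: [3.141, -0.0, -1.283]
force: [0.2, -0.4, 0.4]
width: 0.0337
gripper_force: 0.0
Mz -0.014 M [ 0.05  0.06 -0.01] F [ 0.2 -0.4  0.4] Ftool [ 0.5 -0.1 -0.4] knob-eq 1.501 q6 -18 t 4.6 p [0.5342 0.1359 0.17  ]
rows [7.22 0.6  0.2 ] turn -5.85 (half turn alt 30.1 -41.9 ) q6 -18 knob-eq now 1.501 t 4.6
rows [7.22 0.6  2.  ] turn -5.85 (half turn alt 30.1 -41.9 ) q6 -18 knob-eq now 1.501 t 4.6
```

```bash
python3 -m crank '[[[7.22,0.6,0.2,-5.85],[7.22,0.6,0.2,-5.85],[7.22,0.6,0.2,-5.85],[7.22,0.6,0.2,-5.85],[7.22,0.6,1,-5.85],[7.22,0.6,2,-5.85],[7.22,0.6,2,-5.85]]]'; python3 m.py; python3 -m crank '[[[0,0,0,0],[0,0,0,0],[0,0,0,0]]]' 1; python3 m.py
```

```text
t: 5.48
eef_pos: [0.5698, -0.0412, 0.1179]
ee_rot: [3.139, 0.002, -0.774]
force: [-0.1, 0.5, 0.4]
width: 0.0349
gripper_force: 0.0
Mz -0.008 M [-0.03  0.14 -0.01] F [-0.1  0.5  0.4] Ftool [-0.4 -0.3 -0.4] knob-eq 0.991 q6 30 t 5.475 p [ 0.5698 -0.0412  0.1179]
t: 5.85
eef_pos: [0.5722, -0.0408, 0.1206]
ee_rot: [-3.139, -0.001, -0.773]
force: [1.2, 3.0, 3.2]
width: 0.0138
gripper_force: 15.0
Mz -0.009 M [ 1.04 -0.35 -0.01] F [1.2 3.  3.2] Ftool [-1.2 -3.  -3.2] knob-eq 0.99 q6 30 t 5.85 p [ 0.5722 -0.0408  0.1206]
```

```bash
python3 -m crank '[[[0,-0.06,0,2],[0,-0.06,0,4],[0,-0.06,0,6],[0,-0.06,0,8],[0,-0.06,0,10],[0,-0.06,0,11.5]]]'; python3 m.py; python3 -m crank '[[[0,0,0,0]]]';python3 m.py; python3 -m crank '[[[0,0,0,0],[0,0,-1,0],[0,0,-2,0]]]' 0.6;  python3 -c "
from h import *
L=np.array([.5325,.1334]);plan(L,1.5,.120)"
```

```text
t: 6.6
eef_pos: [0.5718, -0.0408, 0.1206]
ee_rot: [-3.141, -0.0, -1.781]
force: [-3.5, -0.1, 6.1]
width: 0.0137
gripper_force: 15.0
Mz 0.052 M [-0.1   1.26  0.05] F [-3.5 -0.1  6.1] Ftool [ 0.9  3.4 -6.1] knob-eq 1.999 q6 -28 t 6.6 p [ 0.5718 -0.0408  0.1206]
t: 6.72
eef_pos: [0.5718, -0.0408, 0.1206]
ee_rot: [-3.141, -0.0, -1.778]
force: [-2.5, -0.5, 5.5]
width: 0.0141
gripper_force: 15.0
Mz -0.037 M [-0.17  1.27 -0.04] F [-2.5 -0.5  5.5] Ftool [ 1.   2.4 -5.5] knob-eq 1.996 q6 -27 t 6.725 p [ 0.5718 -0.0408  0.1206]
t: 7.1
eef_pos: [0.5719, -0.0405, 0.1701]
ee_rot: [3.141, -0.0, -1.776]
force: [0.5, 0.6, 0.6]
width: 0.0336
gripper_force: 0.0
rows [-6.49  2.96  2.  ] turn -5.66 (half turn alt 30.3 -41.7 ) q6 -27 knob-eq now 1.994 t 7.1
```

```bash
python3 -m crank '[[[-6.5,2.96,0.2,-5.66],[-6.5,2.96,0.2,-5.66],[-6.5,2.96,0.2,-5.66],[-6.5,2.96,0.2,-5.66],[-6.5,2.96,1,-5.66],[-6.5,2.96,2,-5.66],[-6.5,2.96,2,-5.66]]]'; python3 -m crank '[[[0,0,0,0],[0,0,0,0],[0,0,0,0]]]' 1; python3 m.py;  python3 -m crank '[[[0,0,0,2],[0,0,0,4],[0,0,0,6]]]';python3 m.py;python3 -m crank '[[[0,0,0,2],[0,0,0,4]]]'; python3 m.py
```

```text
t: 7.98
eef_pos: [0.5317, 0.1326, 0.1181]
ee_rot: [3.138, -0.001, -1.284]
force: [0.2, 0.9, 1.6]
width: 0.0348
gripper_force: 0.0
t: 8.35
eef_pos: [0.5334, 0.1339, 0.1205]
ee_rot: [-3.14, 0.0, -1.283]
force: [-1.0, -0.4, 2.0]
width: 0.0139
gripper_force: 15.0
Mz -0.098 M [-0.1   0.24 -0.1 ] F [-1.  -0.4  2. ] Ftool [ 0.1  1.1 -2. ] knob-eq 1.5 q6 -18 t 8.35 p [0.5334 0.1339 0.1205]
t: 8.72
eef_pos: [0.5326, 0.1338, 0.1205]
ee_rot: [-3.142, 0.0, -1.812]
force: [-5.2, 1.3, 5.9]
width: 0.0141
gripper_force: 15.0
Mz 0.108 M [0.46 1.78 0.11] F [-5.2  1.3  5.9] Ftool [ 0.   5.4 -5.9] knob-eq 2.029 q6 -48 t 8.725 p [0.5326 0.1338 0.1205]
t: 8.98
eef_pos: [0.5321, 0.134, 0.1204]
ee_rot: [3.141, 0.0, -2.161]
force: [-7.6, 3.5, 7.8]
width: 0.0138
gripper_force: 15.0
Mz 0.061 M [1.12 2.75 0.06] F [-7.6  3.5  7.8] Ftool [ 1.3  8.3 -7.8] knob-eq 2.378 q6 -68 t 8.975 p [0.5321 0.134  0.1204]
```

```bash
python3 -m crank '[[[0,0,0,0],[0,0,-1,0],[0,0,-2,0]]]' 0.6;  python3 -c "
from h import *
plan([.5715,-.0405],1.994,.120)"
```

```text
t: 9.35
eef_pos: [0.5329, 0.1336, 0.1702]
ee_rot: [-3.141, -0.0, -2.152]
force: [-0.0, -0.2, -0.0]
width: 0.0341
gripper_force: 0.0
rows [ 4.97 -5.11  2.01] turn -4.3 (half turn alt 31.7 -40.3 ) q6 -68 knob-eq now 2.369 t 9.35
```

```bash
python3 -m crank '[[[4.97,-5.11,0.2,-4.3],[4.97,-5.11,0.2,-4.3],[4.97,-5.11,0.2,-4.3],[4.97,-5.11,1,-4.3],[4.97,-5.11,2,-4.3],[4.97,-5.11,2,-4.3]]]'>/dev/null; python3 -m crank '[[[0,0,0,0],[0,0,0,0],[0,0,0,0]]]' 1 >/dev/null; python3 m.py;  python3 -m crank '[[[0,0,0,2],[0,0,0,4]]]'>/dev/null;python3 m.py;for i in 1 2 3; do python3 -m crank '[[[0,0,0,1.2]]]'>/dev/null; python3 m.py;done
```

```text
Mz 0.08 M [ 0.15 -0.22  0.08] F [ 0.8 -0.   4. ] Ftool [-0.2 -0.8 -4. ] knob-eq 1.996 q6 -28 t 10.475 p [ 0.5719 -0.0401  0.1206]
Mz 0.095 M [-0.05 -0.54  0.1 ] F [ 1.  -0.8  0.8] Ftool [ 0.1 -1.3 -0.8] knob-eq 2.351 q6 -48 t 10.725 p [ 0.5719 -0.0401  0.1206]
Mz 0.099 M [-0.04 -0.52  0.1 ] F [2.6 0.3 0.5] Ftool [-1.9 -1.9 -0.5] knob-eq 2.455 q6 -54 t 10.85 p [ 0.5719 -0.0401  0.1206]
Mz 0.1 M [-0.05 -0.6   0.1 ] F [ 2.5 -1.   1. ] Ftool [-1.  -2.4 -1. ] knob-eq 2.558 q6 -60 t 10.975 p [ 0.572  -0.0401  0.1207]
Mz 0.059 M [-0.17 -0.68  0.06] F [ 2.  -0.   1.2] Ftool [-1.5 -1.3 -1.2] knob-eq 2.663 q6 -66 t 11.1 p [ 0.572  -0.0402  0.1207]
```

```bash
python3 -m crank '[[[0,0,0,0],[0,0,-1,0],[0,0,-2,0]]]' 0.6 | head -3;  python3 -c "
from h import *
plan([.5318,.1338],2.369,.120)"
```

```text
t: 11.48
eef_pos: [0.5703, -0.0404, 0.17]
ee_rot: [3.141, -0.001, -2.44]
rows [-3.32  6.31  2.  ] turn -3.31 (half turn alt 32.7 -39.3 ) q6 -65 knob-eq now 2.657 t 11.475
```

```bash
python3 -m crank '[[[-3.32,6.31,0.2,-3.3],[-3.32,6.31,0.2,-3.3],[-3.32,6.31,0.2,-3.3],[-3.32,6.31,1,-3.3],[-3.32,6.31,2,-3.3],[-3.32,6.31,2,-3.3]]]'>/dev/null; python3 -m crank '[[[0,0,0,0],[0,0,0,0],[0,0,0,0]]]' 1 >/dev/null; python3 m.py;  python3 -m crank '[[[0,0,0,1.2],[0,0,0,2.4]]]'>/dev/null;python3 m.py;for i in 1 2 3; do python3 -m crank '[[[0,0,0,1.2]]]'>/dev/null; python3 m.py;done
```

```text
Mz -0.073 M [ 1.14  1.89 -0.07] F [-4.3  3.6  3.8] Ftool [-0.6  5.6 -3.8] knob-eq 2.373 q6 -68 t 12.6 p [0.5324 0.1345 0.1206]
Mz 0.032 M [2.07 2.97 0.03] F [-7.2  5.7  6.8] Ftool [ 1.2  9.2 -6.8] knob-eq 2.585 q6 -80 t 12.85 p [0.5323 0.1346 0.1206]
Mz 0.083 M [2.21 3.09 0.08] F [-8.3  7.2  6.5] Ftool [ 2.  10.8 -6.5] knob-eq 2.69 q6 -86 t 12.975 p [0.5322 0.1346 0.1205]
Mz 0.08 M [2.44 3.24 0.08] F [-8.7  6.   7.1] Ftool [ 4.1  9.7 -7.1] knob-eq 2.795 q6 -92 t 13.1 p [0.5322 0.1347 0.1205]
Mz 0.139 M [2.56 3.33 0.14] F [-8.5  6.5  8.1] Ftool [ 4.7  9.6 -8.1] knob-eq 2.899 q6 -98 t 13.225 p [0.5321 0.1348 0.1206]
```

```bash
python3 -m crank '[[[0,0,0,0],[0,0,-1,0],[0,0,-2,0]]]' 0.6 | head -3;  python3 -c "
from h import *
plan([.572,-.0402],2.66,.120)"
```

```text
t: 13.6
eef_pos: [0.5331, 0.1335, 0.1704]
ee_rot: [-3.141, -0.0, -2.678]
rows [ 1.72 -6.91  2.02] turn -2.69 (half turn alt 33.3 -38.7 ) q6 -98 knob-eq now 2.895 t 13.6
```

```bash
python3 -m crank '[[[1.72,-6.91,0.2,-2.7],[1.72,-6.91,0.2,-2.7],[1.72,-6.91,0.2,-2.7],[1.72,-6.91,1,-2.7],[1.72,-6.91,2,-2.7],[1.72,-6.91,2,-2.7]]]'>/dev/null; python3 -m crank '[[[0,0,0,0],[0,0,0,0],[0,0,0,0]]]' 1 >/dev/null; python3 m.py;  python3 -m crank '[[[0,0,0,1],[0,0,0,2]]]'>/dev/null;python3 m.py;for i in 1 2 3 4; do python3 -m crank '[[[0,0,0,1]]]'>/dev/null; python3 m.py;done
```

```text
Mz -0.078 M [ 0.08  0.06 -0.08] F [-0.5 -0.4  2.7] Ftool [ 0.6  0.  -2.7] knob-eq 2.66 q6 -66 t 14.725 p [ 0.5724 -0.0399  0.1206]
Mz 0.073 M [-0.49 -0.28  0.07] F [ 1.8 -2.2  2.6] Ftool [-0.4 -2.8 -2.6] knob-eq 2.837 q6 -76 t 14.975 p [ 0.5724 -0.04    0.1206]
Mz 0.055 M [-0.58 -0.33  0.06] F [ 0.  -2.9  1.4] Ftool [ 1.2 -2.7 -1.4] knob-eq 2.924 q6 -81 t 15.1 p [ 0.5725 -0.04    0.1206]
Mz 0.081 M [-0.66 -0.37  0.08] F [ 1.5 -1.9  1.8] Ftool [-0.7 -2.3 -1.8] knob-eq 3.012 q6 -86 t 15.225 p [ 0.5725 -0.04    0.1206]
Mz 0.066 M [-0.83 -0.42  0.07] F [ 1.2 -2.2  2. ] Ftool [-0.6 -2.5 -2. ] knob-eq 3.099 q6 -91 t 15.35 p [ 0.5725 -0.0401  0.1206]
Mz 0.103 M [-0.97 -0.47  0.1 ] F [ 1.3 -2.4  1.6] Ftool [-0.9 -2.6 -1.6] knob-eq 3.186 q6 -96 t 15.475 p [ 0.5725 -0.0402  0.1206]
```

R is at 3.19 with no rise in torque yet. Left next, to about 3.3.

```bash
python3 -m crank '[[[0,0,0,0],[0,0,-1,0],[0,0,-2,0]]]' 0.6 | head -3;  python3 -c "
from h import *
plan([.532,.1352],2.895,.120)
p,d=arm.grab_frame('scene')
cv2.imwrite('pics/c3.png',cv2.convertScaleAbs(cv2.resize(p[150:300,200:400],(800,600),interpolation=cv2.INTER_CUBIC)[:,:,::-1],alpha=1.2))"
```

```text
t: 15.85
eef_pos: [0.5712, -0.0398, 0.17]
ee_rot: [3.141, -0.001, -2.964]
rows [0.31 7.17 2.  ] turn -3.28 (half turn alt 32.7 -39.3 ) q6 -95 knob-eq now 0.04 t 15.85
```

View pics/c3.png

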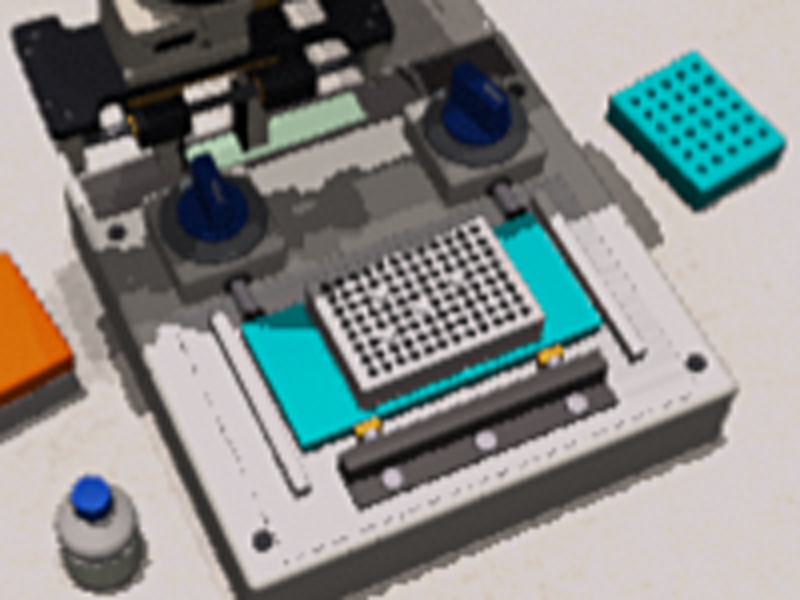

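The rams are pushing the carriage, which sits nearly on both brass pads at (368,427) and (550,355). I'll use smaller steps from here.

```bash
python3 -m crank '[[[0.31,7.17,0.2,-3.3],[0.31,7.17,0.2,-3.3],[0.31,7.17,0.2,-3.3],[0.31,7.17,1,-3.3],[0.31,7.17,2,-3.3],[0.31,7.17,2,-3.3]]]'>/dev/null; python3 -m crank '[[[0,0,0,0],[0,0,0,0],[0,0,0,0]]]' 1 >/dev/null; python3 m.py;  python3 -m crank '[[[0,0,0,1],[0,0,0,2]]]'>/dev/null;python3 m.py;for i in 1 2; do python3 -m crank '[[[0,0,0,0.8]]]'>/dev/null; python3 m.py;done
```

```text
Mz -0.037 M [ 0.24  0.48 -0.04] F [-0.7  0.6  2.6] Ftool [ 0.3  0.8 -2.6] knob-eq 2.896 q6 -98 t 17.025 p [0.5332 0.1355 0.1205]
Mz 0.145 M [0.44 0.56 0.14] F [-0.4  1.5  4.1] Ftool [-0.   1.6 -4.1] knob-eq 3.073 q6 -108 t 17.275 p [0.5332 0.1355 0.1205]
Mz 0.051 M [0.42 0.55 0.05] F [-1.5  1.3  3. ] Ftool [ 1.1  1.6 -3. ] knob-eq 3.143 q6 -112 t 17.4 p [0.5332 0.1355 0.1205]
Mz 0.073 M [0.34 0.48 0.07] F [-1.4  1.1  3.6] Ftool [ 1.2  1.3 -3.6] knob-eq 3.212 q6 -116 t 17.525 p [0.5332 0.1354 0.1205]
```

```bash
for i in 1 2 ; do python3 -m crank '[[[0,0,0,0.9]]]'>/dev/null; python3 m.py;done; python3 -m crank '[[[0,0,0,0],[0,0,-1,0],[0,0,-2,0]]]' 0.6 | head -3;  python3 -c "
from h import *
plan([.572,-.0402],3.182,.120)"
```

```text
Mz 0.121 M [0.32 0.49 0.12] F [-1.2  0.8  4.2] Ftool [ 1.1  0.9 -4.2] knob-eq 3.291 q6 -121 t 17.65 p [0.5332 0.1354 0.1205]
Mz 0.222 M [0.21 0.48 0.22] F [-1.6  1.7  2.9] Ftool [ 1.6  1.7 -2.9] knob-eq -2.914 q6 -125 t 17.775 p [0.5332 0.1354 0.1205]
t: 18.15
eef_pos: [0.5327, 0.1349, 0.17]
ee_rot: [-3.141, -0.001, 3.135]
rows [-1.62 -6.99  2.  ] turn -2.1 (half turn alt 33.9 -38.1 ) q6 -125 knob-eq now 0.224 t 18.15
```

```bash
python3 -m crank '[[[-1.62,-6.99,0.2,-2.1],[-1.62,-6.99,0.2,-2.1],[-1.62,-6.99,0.2,-2.1],[-1.62,-6.99,1,-2.1],[-1.62,-6.99,2,-2.1],[-1.62,-6.99,2,-2.1]]]'>/dev/null; python3 -m crank '[[[0,0,0,0],[0,0,0,0],[0,0,0,0]]]' 1 >/dev/null; python3 m.py;  for i in 1 2 3 4 5; do python3 -m crank '[[[0,0,0,0.4]]]'>/dev/null; python3 m.py;done
```

```text
Mz -0.001 M [-0.36 -0.11 -0.  ] F [ 0.2 -1.2  1.9] Ftool [ 0.  -1.2 -1.9] knob-eq 3.183 q6 -96 t 19.275 p [ 0.5725 -0.0402  0.1206]
Mz 0.096 M [-1.2  -0.18  0.1 ] F [ 0.9 -3.7  4.8] Ftool [-0.4 -3.8 -4.8] knob-eq 3.22 q6 -98 t 19.4 p [ 0.5725 -0.0401  0.1206]
Mz 0.114 M [-1.38 -0.1   0.11] F [ 0.6 -4.1  5.5] Ftool [-0.2 -4.2 -5.5] knob-eq 3.256 q6 -100 t 19.525 p [ 0.5725 -0.0401  0.1206]
Mz 0.184 M [-1.4  -0.1   0.18] F [-0.4 -3.8  5.8] Ftool [ 0.6 -3.8 -5.8] knob-eq 3.291 q6 -102 t 19.65 p [ 0.5725 -0.0402  0.1206]
Mz 0.22 M [-1.51 -0.14  0.22] F [ 0.6 -4.9  5.1] Ftool [-0.5 -4.9 -5.1] knob-eq 3.326 q6 -104 t 19.775 p [ 0.5725 -0.0402  0.1206]
Mz 0.206 M [-1.53 -0.15  0.21] F [ 1.5 -3.7  5.6] Ftool [-1.5 -3.7 -5.6] knob-eq -2.923 q6 -106 t 19.9 p [ 0.5726 -0.0402  0.1206]
```

```bash
python3 -m crank '[[[0,0,0,0],[0,0,-1,0],[0,0,-2,0]]]' 0.6 | head -3;  python3 -c "
from h import *
plan([.532,.1350],3.35,.120)"
```

```text
t: 20.27
eef_pos: [0.5711, -0.0395, 0.1694]
ee_rot: [3.141, -0.002, -3.142]
rows [1.56 6.98 1.98] turn -0.1 (half turn alt 35.9 -36.1 ) q6 -106 knob-eq now 0.217 t 20.275
```

```bash
python3 -m crank '[[[1.56,6.98,0.2,-0.1],[1.56,6.98,0.2,-0.1],[1.56,6.98,0.2,-0.1],[1.56,6.98,1,-0.1],[1.56,6.98,2,-0.1],[1.56,6.98,2,-0.1]]]'>/dev/null;python3 m.py; python3 -m crank '[[[0,0,0,0],[0,0,0,0],[0,0,0,0]]]' 1 >/dev/null; python3 m.py;  for i in 1 2 3 4; do python3 -m crank '[[[0,0,0,0.15]]]'>/dev/null; python3 m.py;done
```

```text
Mz 0.058 M [ 0.02 -0.05  0.06] F [0.1 0.4 0.4] Ftool [-0.1  0.4 -0.4] knob-eq 3.35 q6 -124 t 21.025 p [0.531  0.1344 0.1176]
Mz -0.056 M [ 0.7   0.32 -0.06] F [-1.9  3.1  3.3] Ftool [ 1.8  3.1 -3.3] knob-eq 3.35 q6 -124 t 21.4 p [0.5333 0.1354 0.1205]
Mz 0.104 M [1.56 0.94 0.1 ] F [-2.4  4.6  4.7] Ftool [ 2.4  4.6 -4.7] knob-eq -2.92 q6 -125 t 21.525 p [0.5333 0.1353 0.1205]
Mz 0.17 M [1.71 1.   0.17] F [-3.4  4.8  4.9] Ftool [ 3.4  4.7 -4.9] knob-eq -2.907 q6 -126 t 21.65 p [0.5333 0.1353 0.1205]
Mz 0.178 M [1.61 0.98 0.18] F [-3.4  4.4  5.7] Ftool [ 3.5  4.3 -5.7] knob-eq -2.894 q6 -126 t 21.775 p [0.5334 0.1353 0.1205]
Mz 0.209 M [1.59 1.   0.21] F [-3.7  3.4  5.6] Ftool [ 3.8  3.3 -5.6] knob-eq -2.88 q6 -127 t 21.9 p [0.5333 0.1353 0.1205]
```

```bash
for i in 1 2 3 4; do python3 -m crank '[[[0,0,0,0.05]]]'>/dev/null; python3 m.py|cut -c1-12;done; python3 m.py; python3 -m crank '[[[0,0,0,0],[0,0,-1,0],[0,0,-2,0]]]' 0.6 | head -3;  python3 -c "
from h import *
plan([.5722,-.0404],3.345,.120)"
```

```text
Mz 0.173 M [
Mz 0.162 M [
Mz 0.171 M [
Mz 0.217 M [
Mz 0.217 M [1.58 1.02 0.22] F [-2.1  4.9  6. ] Ftool [ 2.4  4.7 -6. ] knob-eq -2.863 q6 -128 t 22.4 p [0.5333 0.1353 0.1205]
t: 22.78
eef_pos: [0.5324, 0.1339, 0.1697]
ee_rot: [-3.14, -0.001, 3.08]
rows [-2.02 -6.86  1.99] turn -0.86 (half turn alt 35.1 -36.9 ) q6 -128 knob-eq now 0.279 t 22.775
```

```bash
python3 -m crank '[[[-2.02,-6.86,0.2,-0.86],[-2.02,-6.86,0.2,-0.86],[-2.02,-6.86,0.2,-0.86],[-2.02,-6.86,1,-0.86],[-2.02,-6.86,2,-0.86],[-2.02,-6.86,2,-0.86]]]'>/dev/null;python3 m.py; python3 -m crank '[[[0,0,0,0],[0,0,0,0],[0,0,0,0]]]' 1 >/dev/null; python3 m.py;  for i in 1 2 3 4 5; do python3 -m crank '[[[0,0,0,0.12]]]'>/dev/null; python3 m.py;done
```

```text
Mz 0.01 M [0.05 0.02 0.01] F [ 0.1  0.3 -0.1] Ftool [-0.1  0.3  0.1] knob-eq 3.346 q6 -105 t 23.525 p [ 0.571  -0.0406  0.1176]
Mz 0.125 M [-0.99 -0.14  0.12] F [ 0.8 -2.4  0.5] Ftool [-0.7 -2.4 -0.5] knob-eq 3.344 q6 -105 t 23.9 p [ 0.5733 -0.0402  0.1206]
Mz 0.17 M [-1.83 -0.2   0.17] F [-0.3 -4.9  3.4] Ftool [ 0.3 -4.9 -3.4] knob-eq 3.355 q6 -105 t 24.025 p [ 0.5733 -0.0402  0.1206]
Mz 0.219 M [-1.95 -0.17  0.22] F [-0.3 -5.   4.3] Ftool [ 0.3 -5.  -4.3] knob-eq -2.917 q6 -106 t 24.15 p [ 0.5733 -0.0402  0.1206]
Mz 0.185 M [-1.93 -0.09  0.19] F [-1.5 -6.1  4.6] Ftool [ 1.4 -6.1 -4.6] knob-eq -2.907 q6 -107 t 24.275 p [ 0.5733 -0.0402  0.1206]
Mz 0.267 M [-2.02 -0.14  0.27] F [ 0.5 -4.9  5.5] Ftool [-0.7 -4.8 -5.5] knob-eq -2.896 q6 -107 t 24.4 p [ 0.5733 -0.0402  0.1206]
Mz 0.257 M [-2.05 -0.06  0.26] F [ 0.2 -5.2  4.4] Ftool [-0.4 -5.2 -4.4] knob-eq -2.886 q6 -108 t 24.525 p [ 0.5733 -0.0402  0.1206]
```

```bash
python3 -m crank '[[[0,0,0,0],[0,0,-1,0],[0,0,-2,0]]]' 0.6 | head -3;  python3 - <<'E'
from h import *
plan([.5325,.1352],3.39,.120)
p,d=arm.grab_frame('scene')
cv2.imwrite('pics/c4.png',cv2.convertScaleAbs(cv2.resize(p[150:300,200:400],(800,600),interpolation=cv2.INTER_CUBIC)[:,:,::-1],alpha=1.2))
E
```

```text
t: 24.9
eef_pos: [0.5724, -0.0391, 0.1697]
ee_rot: [3.141, -0.001, 3.103]
rows [1.86 6.91 1.99] turn -0.08 (half turn alt 35.9 -36.1 ) q6 -108 knob-eq now 0.256 t 24.9
```

View pics/c4.png

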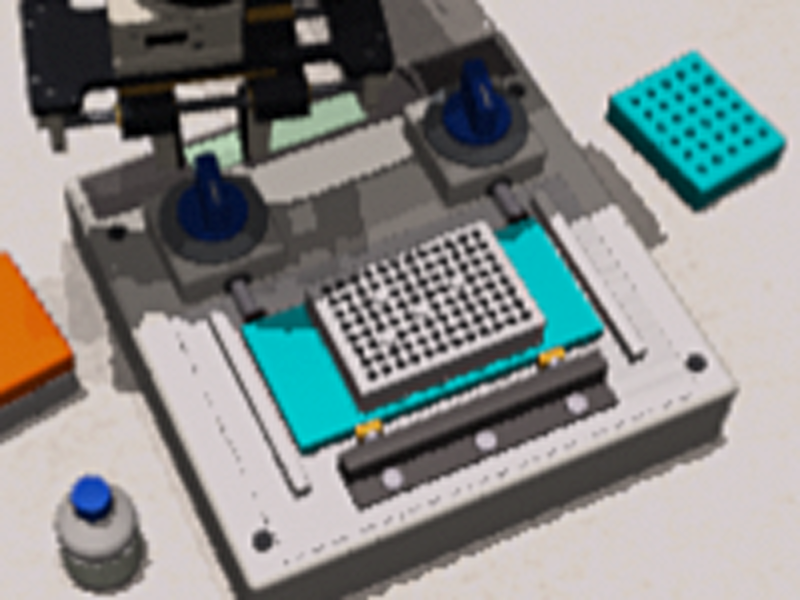

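The carriage is on both pads at (368,430) and (552,355) and looks square, with the knobs parallel. One last check of the left knob by feel.

```bash
python3 -m crank '[[[1.86,6.91,0.2,-0.1],[1.86,6.91,0.2,-0.1],[1.86,6.91,0.2,-0.1],[1.86,6.91,1,-0.1],[1.86,6.91,2,-0.1],[1.86,6.91,2,-0.1]]]'>/dev/null; python3 -m crank '[[[0,0,0,0],[0,0,0,0],[0,0,0,0]]]' 1 >/dev/null; python3 m.py;  for i in 1 2 3 4 5; do python3 -m crank '[[[0,0,0,0.08]]]'>/dev/null; python3 m.py;done
```

```text
Mz 0.099 M [0.68 0.33 0.1 ] F [-1.3  1.7  3.9] Ftool [ 1.3  1.7 -3.9] knob-eq -2.895 q6 -126 t 26.075 p [0.5334 0.1354 0.1205]
Mz 0.091 M [1.21 0.7  0.09] F [-1.7  3.5  5.4] Ftool [ 1.8  3.5 -5.4] knob-eq -2.888 q6 -127 t 26.2 p [0.5335 0.1354 0.1205]
Mz 0.136 M [1.31 0.8  0.14] F [-1.7  3.8  5.5] Ftool [ 1.9  3.7 -5.5] knob-eq -2.881 q6 -127 t 26.325 p [0.5335 0.1353 0.1205]
Mz 0.14 M [1.26 0.79 0.14] F [-2.7  3.2  5.8] Ftool [ 2.8  3.1 -5.8] knob-eq -2.874 q6 -128 t 26.45 p [0.5335 0.1353 0.1205]
Mz 0.208 M [1.3  0.77 0.21] F [-2.5  3.5  5.9] Ftool [ 2.7  3.4 -5.9] knob-eq -2.867 q6 -128 t 26.575 p [0.5335 0.1353 0.1205]
Mz 0.188 M [1.27 0.71 0.19] F [-2.2  3.9  5.8] Ftool [ 2.4  3.8 -5.8] knob-eq -2.86 q6 -128 t 26.7 p [0.5335 0.1353 0.1205]
```

```bash
python3 -m crank '[[[0,0,0,0],[0,0,0,0],[0,0,-1,0],[0,0,-3,0],[0,0,-4,0],[0,0,-4,0]]]' 0.5 && python3 -c "
from h import *
print(arm.job_done())"
```

```text
t: 27.45
eef_pos: [0.5338, 0.1349, 0.2216]
ee_rot: [3.14, 0.003, 3.077]
force: [0.7, 0.8, -1.0]
width: 0.0437
gripper_force: 0.0
the job is handed in; nothing more can be done
None
```

The job is handed in at 27 s: the carriage is home on both pads and looked square in the last camera check. By feel, the left ram was snugged to about 13 N and the right ram to about 20 N, over the 12 N target but under 30 N, and both knobs are released.

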